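# Close off the tin carrier and lift it level

### The arm

A 6-joint arm with a two-finger parallel gripper is mounted at the origin on the work surface. World frame = base frame: x ahead of the robot, y to its left, z up, the work surface at z = 0. Lengths are in mm, angles in rad, forces in N, time in s.
With the tool pointing down it reaches from about 350 to 875 mm from the base axis. Payload 4.2 kg.
Tool frame: the origin (TCP) lies between the finger pads, 19 mm behind the fingertips; this is the grasp point; z points along the fingers, y is the line along which they close (so a half turn about z gives the same grasp; the last joint's range is limited). The gripper opens to 85 mm and grips with 20 to 120 N. Pads are 22 mm wide; open, the fingers measure 114 mm over their backs; the gripper's body (76 mm by 85 mm) begins 54 mm behind the grasp point. The pads swing forward as they close: fully open they stand 13 mm farther back than shut.
Start: joints at [1.493, 0.385, 0.008, 0, -1.194, -0.259], TCP at [206.51, 589.875, 250.012] pointing down, gripper open.
Joint ranges: [-3.14, 3.14], [-1.21, 2.06], [-1.07, 1.41], [-3.16, 2.05], [-2.99, -0.16], [-3.1, 3.1]. Speed limits (rad/s): [2.79, 2.79, 3.14, 3.14, 3.14, 3.14].

### API

Orientations are given as a unit quaternion [x, y, z, w].
In Python, from bench import arm gives the robot as it stands. The module is installed in compiled form; this text tells all that it offers.
- The arm moves only by the tool servo_tool, never from a script. Its argument "increments" is a list of rows, each a list of 7 numbers: the opening, from 0 (shut) to 1 (fully open), then the shift along the tool's x, y, z in m, then the turn, a rotation vector about the tool's x, y, z in degrees. In form: [[grip, x, y, z, ax, ay, az], ...]. A call has 1 to 12 rows; each row is the pose to reach, as a shift and turn from the pose commanded when the call began, along the tool's axes at that moment; what a row does not reach only later rows make up. A row lasts 1/8 s, in which the tool goes at most 62.5 mm and 10.7 degrees, less where a joint would pass 70% of its speed; a pose out of reach is approached as far as the arm can. A call with a gripper value outside its range is refused whole. The fingers move at their own pace and stop on an object; the grip force is fixed at half the most. Time passes only in rows, so rows that repeat a pose let the fingers close. It gives the time, the measured TCP pose, the force, the opening and the grip force at its end, in the units of the state.
- arm.read_state(): the state, without advancing time (a new reading comes with each control period).
- arm.get_image(name): name is "scene" or "side" or "wrist"; returns a dict with "color" (480x640x3 uint8, red, green, blue), "fx", "fy", "cx", "cy" (pixels), "rvec" (rotation vector, rad) and "tvec" (3), from world to camera coordinates, as OpenCV has them; the wrist camera has in their place "hand_eye" (4x4, takes a point from camera to tool coordinates, whose origin is the TCP and whose axes are the flange's). Camera axes: x right, y down, z forward; pixel columns grow to the right and rows downward; lengths in mm; the calibration is good to about 2 mm. A picture is of the moment at which its call begins: read the wrist's pose just before it. There is no depth.
- arm.job_done(): hands the job in; it is judged then, once.
Trained networks look in the newest picture that a camera, given by its name, has taken for a name from the list of things; names that differ only in an ending like _2 or _b are one class to them, and where a whole thing is asked for, a point or a joint stands for the part that bears it (a point fixed in the world has none). Each returns a list of dicts, best first, with "p" (0 to 1); they miss things now and then, are a little off and sometimes report something else, mostly with a low value. They report only what shows in the picture. A call takes as long as a camera call. They do not tell look-alikes from the thing itself.
- arm.look_for(camera, thing): "box" ([centre column, centre row, width, height] in pixels, round what is visible of it).
- arm.spot_point(camera, thing): "centre" ([column, row] in pixels: a listed point, or the origin of a listed thing).
The state is a dict: "clock": time; "joints": joint angles; "joint_vel": joint speeds; "joint_efforts": joint torques, N m; "position": TCP position; "ee_rot": TCP orientation; "contact_force": force on the tool from outside, world axes, zero at the start; "wrist_torque": the same for the moment, N m; "gripper_width": finger opening in mm; "grasp_force": force on a finger pad.
Only numpy, scipy, OpenCV 4.12 (cv2) and the standard library are available. Lean on these libraries where they do the work, as an engineer would, in place of code of your own. Each camera call takes 0.05 s, during which the arm holds its last target. There are 200 camera calls.

### The job

The wooden carrier of tins is missing one of its two partition panels: take the loose panel out of its rest and slide it down into the carrier's empty slot until it is fully home, with the carrier still standing on the counter. Then take the carrier by its handle, lift it straight up about 10 cm clear of the counter, and finish while holding it there, steady and level, with the panel and all four tins still in their places. Do not tip the carrier on the way, and leave the other goods on the counter where they are.

Things in the scene. Friction and masses are not known exactly. Their poses are not given: they have to be found in the camera images.
- carrier: Loose plywood tray of tins, 284 (its x) x 134 mm (y), floor and walls 6 mm thick, wall tops 61 mm up; loaded about 0.9 kg, balanced about its middle. Origin: centre of underside, z up. A bridge handle crosses it at x = 0. A fixed panel like the loose one stands across it at x = -70 mm, 116 mm high; the empty slot is at x = +70. Two tins stand at each end, the middle bay is empty
- handle (a point): Centre of the handle bar: straight wooden bar along the carrier's y, 16 mm wide (carrier's x), 18 mm high, 120 mm long, free all round between its two posts on the long walls. 111 mm above the carrier's underside, over its centre. Axes as the carrier's
- slot (a point): Middle of the empty slot's bottom, on the carrier's floor (x = +70, z = +6 mm in the carrier; same axes). Two upright grooves face each other on the long walls, open at the top: 8.5 mm wide (along x), 55 mm deep, 122 mm from groove bottom to groove bottom (along y), flared to about 18 mm wide in the top 10 mm; the strips that form them stand 12 mm out from the walls
- panel: Loose flat plywood panel upright in its rest: 6 mm thick (its x), 114 mm wide (y), 110 mm high (z), 0.05 kg; either face may look either way. Origin: centre of its lower edge. Gripped from above by the middle of its top edge. Fully home, its origin is at slot and its top is 55 mm above the carrier's wall tops
- rest: Dark wooden block fixed to the counter (top at z = 0), 50 (its x) x 160 (y) x 38 mm high on a 70 mm wide, 8 mm foot; holds the panel upright in a 10 mm wide, 30 mm deep slot along its y, open at top and ends. Origin: centre of underside. It stands left or right of the carrier, the jar on the other side
- tin0: Small upright food tin, 52 mm across, 58 mm high, 0.09 kg, standing loose on the carrier's floor at about x = +107, y = +30 mm in the carrier's frame. Origin: centre of its underside
- tin1: Small upright food tin, 52 mm across, 58 mm high, 0.09 kg, standing loose on the carrier's floor at about x = +107, y = -30 mm in the carrier's frame. Origin: centre of its underside
- tin2: Small upright food tin, 52 mm across, 58 mm high, 0.09 kg, standing loose on the carrier's floor at about x = -107, y = +30 mm in the carrier's frame. Origin: centre of its underside
- tin3: Small upright food tin, 52 mm across, 58 mm high, 0.09 kg, standing loose on the carrier's floor at about x = -107, y = -30 mm in the carrier's frame. Origin: centre of its underside
- jar: Bystander: amber glass jar with a steel lid, 72 mm across, 100 mm high, on the counter. Origin: centre of its underside
- bottle: Bystander: green glass bottle, 72 mm across, 210 mm high, on the far left of the counter. Origin: centre of its underside
- big_can: Bystander: large can, 100 mm across, 120 mm high, on the far right of the counter. Origin: centre of its underside
- carton: Bystander: cardboard carton 70 x 120 x 50 mm high, on the far side of the counter. Origin: centre of its underside
Mind the look-alikes: they are no part of the job. Leave any blue look-alike of the tin1 alone.

How it is judged (in metres and radians):
On the way, in this order (a step that is already met when the one before it is completed fails the run):
1. the panel is fully home in the empty slot while the carrier stands on the counter (z of panel in the frame of carrier between 0.002 and 0.011 m and x of panel in the frame of carrier between 0.064 and 0.076 m and y of panel in the frame of carrier between -0.007 and 0.007 m and angle between the z axis of panel and the z axis of carrier, either way round below 0.12 rad and height (world z) of carrier below 0.01 m and angle between carrier's own z axis and vertical below 0.06 rad), for 0.2 s.
2. the carrier is lifted clear by its handle with the panel in place (z of panel in the frame of carrier between 0.002 and 0.011 m and x of panel in the frame of carrier between 0.064 and 0.076 m and y of panel in the frame of carrier between -0.007 and 0.007 m and angle between the z axis of panel and the z axis of carrier, either way round below 0.12 rad and height (world z) of carrier above 0.06 m and contact force between carrier and the fingers above 1 N), for 0.2 s.
At the end, for the whole second after the job is handed in: Carrier held by its handle (TCP within 60 mm of it), underside 60-160 mm up, level within 0.1 rad, under 0.03 m/s and 0.15 rad/s, touching neither rest nor other goods; panel within 6 mm along, 7 across, 5 up of its seat, leaning under 0.12 rad; four tins upright on the floor of their end bays (all of step 2 and z of tin0 in the frame of carrier between 0 and 0.016 m and x of each of tin0, tin1 in the frame of carrier above 0.085 m and angle between each of tin0, tin1, tin2, tin3's own z axis and vertical below 0.25 rad and z of tin1 in the frame of carrier between 0 and 0.016 m and z of tin2 in the frame of carrier between 0 and 0.016 m and x of each of tin2, tin3 in the frame of carrier below -0.085 m and z of tin3 in the frame of carrier between 0 and 0.016 m and height (world z) of carrier below 0.16 m and angle between carrier's own z axis and vertical below 0.1 rad and linear speed of carrier below 0.03 m/s and angular speed of carrier below 0.15 rad/s and distance between the grasp point and handle below 0.06 m and contact force between carrier and rest below 0.1 N and contact force between carrier and jar below 0.1 N and contact force between carrier and bottle below 0.1 N and contact force between carrier and big_can below 0.1 N and contact force between carrier and carton below 0.1 N); the arm keeps its last pose, push and grip.
It fails at once if the carrier is tipped by more than 0.3 rad (angle between carrier's own z axis and vertical above 0.3 rad).
It fails at once if the jar is moved by more than 3 cm (distance of jar from where it was at the start of the episode above 0.03 m).
It fails at once if the bottle is moved by more than 3 cm (distance of bottle from where it was at the start of the episode above 0.03 m).
It fails at once if the big can is moved by more than 3 cm (distance of big_can from where it was at the start of the episode above 0.03 m).
It fails at once if the carton is moved by more than 3 cm (distance of carton from where it was at the start of the episode above 0.03 m).
It also fails if it takes over 64 s, if anything falls off the work surface, if the arm or the gripper's body presses on something with over 40 N, if the wrist force passes 120 N, or if a joint passes its speed limit or range.

## Working session

There is one attempt and no reset: what is moved stays moved. The work goes in short steps, Python scripts to look and compute and a tool call to move; the robot and the scene stay as the last step left them, time stands still between calls to the robot, and variables do not carry over. Pictures are saved under pics/ and viewed, at most 10 in all, crops included, and the job is handed in when it is done.

Besides the shell and the picture viewer there is one more tool, called after "Call:" as name(argument=value, ...) on one line, values as JSON. servo_tool: Moves the arm, as the interface text tells. Its arguments: {"type":"object","properties":{"increments":{"type":"array","items":{"type":"array","items":{"type":"number"}}}},"required":["increments"]}

```bash
mkdir -p pics
cat > h.py <<'E'
import numpy as np, cv2
from scipy.spatial.transform import Rotation as R
from bench import arm
def shot(n):
    s=arm.read_state(); im=arm.get_image(n); im['state']=s
    im['K']=np.array([[im['fx'],0,im['cx']],[0,im['fy'],im['cy']],[0,0,1.]])
    if 'hand_eye' in im:
        T=np.eye(4);T[:3,:3]=R.from_quat(s['ee_rot']).as_matrix();T[:3,3]=s['position']
        C=T@np.array(im['hand_eye']); im['Rwc']=C[:3,:3].T; im['t']=-C[:3,:3].T@C[:3,3]
    else:
        im['Rwc']=cv2.Rodrigues(np.array(im['rvec'],float))[0]; im['t']=np.array(im['tvec'],float).ravel()
    return im
def save(im,f,box=None,scale=1):
    c=im['color'][:,:,::-1]
    if box: c=c[box[1]:box[3],box[0]:box[2]]
    cv2.imwrite(f,cv2.resize(c,None,fx=scale,fy=scale,interpolation=cv2.INTER_CUBIC))
def proj(im,P):
    P=np.atleast_2d(P)@im['Rwc'].T+im['t']; p=P@im['K'].T; return p[:,:2]/p[:,2:]
def at_z(im,px,z):
    d=im['Rwc'].T@np.linalg.solve(im['K'],[px[0],px[1],1.]); c=-im['Rwc'].T@im['t']
    return c+d*(z-c[2])/d[2]
E
python3 - <<'E'
from h import *
np.set_printoptions(precision=1,suppress=True)
for n in ['scene','side','wrist']:
    im=shot(n); save(im,f'pics/{n}0.png')
    print(n,'cam',-im['Rwc'].T@im['t'])
    for t,z in [('carrier',0),('handle',111),('slot',6),('panel',8),('rest',0),('tin0',6),('jar',0),('bottle',0),('big_can',0),('carton',0)]:
        for d in arm.spot_point(n,t)[:5 if t=='tin0' else 2]:
            print(' ',t,round(d['p'],2),np.array(d['centre']),at_z(im,d['centre'],z))
print(arm.read_state())
E
```

```text
scene cam [1470.9 -522.4  879.5]
  carrier 0.71 [330.5 261. ] [572.9  41.4   0. ]
  carrier 0.48 [400.3 209.9] [495.9 321.7   0. ]
  handle 0.78 [327.7 221.1] [558.7  45.2 111. ]
  slot 0.64 [157.4 380.6] [ 695.8 -441.7    6. ]
  slot 0.61 [353.6 264.8] [622.7  76.1   6. ]
  panel 0.74 [399.4 209.7] [502.6 312.6   8. ]
  rest 0.79 [401.6 208.3] [491.8 329.6   0. ]
  tin0 0.95 [425.4 253.1] [685.6 248.8   6. ]
  tin0 0.87 [365.4 319.5] [787.9  -7.9   6. ]
  tin0 0.78 [373.3 259.4] [632.9 127.7   6. ]
  tin0 0.72 [361.7 275.2] [664.9  70.1   6. ]
  tin0 0.56 [283.1 251.5] [480.8 -40.5   6. ]
  jar 0.89 [181.7 290. ] [ 466.2 -304.3    0. ]
  bottle 0.77 [455.7 228.8] [647.  386.4   0. ]
  big_can 0.88 [160.7 384.3] [ 702.8 -438.8   -0. ]
  carton 0.7 [415.4 292.3] [776.9 141.4   0. ]
  carton 0.65 [158.7 386.2] [ 705.  -443.6   -0. ]
side cam [ -16.1 -600.9  605. ]
  carrier 0.59 [303.1 293.8] [564.5  48.4   0. ]
  handle 0.94 [305.2 248.9] [572.7  47.3 111. ]
  slot 0.88 [311.8 275.8] [622.3  81.3   6. ]
  slot 0.74 [306.1 265.9] [642.9 122.8   6. ]
  panel 0.77 [215.1 253.8] [519.4 32
[... 271 characters left out ...]
2 -28.1   6. ]
  jar 0.58 [409.9 404. ] [ 475.1 -306.3    0. ]
  jar 0.27 [305.8 294.6] [566.6  41.9   0. ]
  bottle 0.68 [243.9 233.5] [644.6 373.6   0. ]
  big_can 0.65 [555.4 375.1] [ 709.7 -448.4    0. ]
  carton 0.9 [343.  246.2] [784.6 134.1   0. ]
wrist cam [283.  563.5 373.1]
{'clock': 1.65, 'joints': array([ 1.5,  0.4,  0. ,  0. , -1.2, -0.3]), 'joint_vel': array([-0.,  0.,  0.,  0., -0., -0.]), 'joint_efforts': array([ -0. , -39.2,  18.9,   4.2,  -0. ,  -0. ]), 'position': array([206.5, 589.9, 250. ]), 'ee_rot': array([ 1. , -0.2,  0. , -0. ]), 'contact_force': array([ 0.6,  0.4, -0.2]), 'wrist_torque': array([ 0., -0.,  0.]), 'grasp_force': 0.0, 'gripper_width': 85.73756828432889}
```

View scene.

View pics/scene0.png

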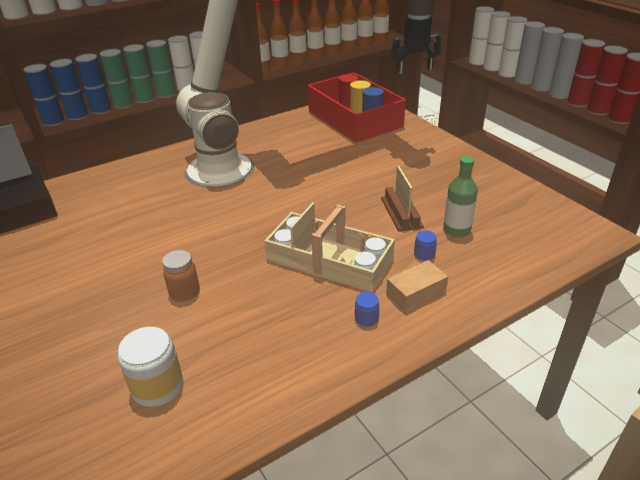

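View pics/side0.png

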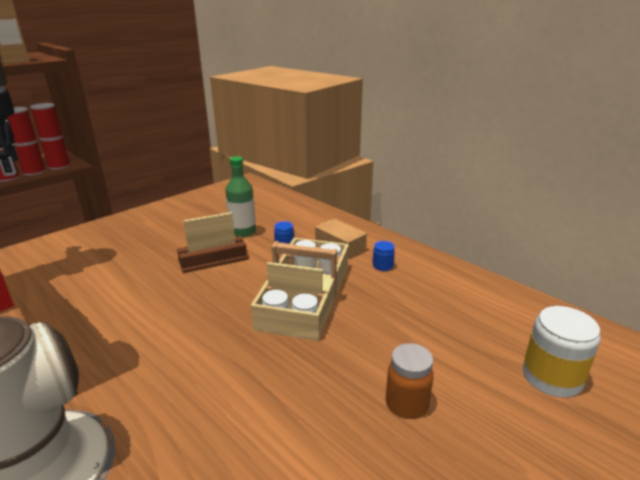

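The side and scene views agree on the layout.
- **Carrier:** scene (330,245), with white tins inside it. The slot is at its far end, scene (353,265).
- **Panel in rest:** scene (402,200), side (212,245).
- **Look-alikes:** the loose blue tins at scene (366,309) and (425,246). The tins of the job are the four white-topped ones in the carrier, so the blue ones stay alone.

Next I move the wrist camera over the work for a closer look.

Run:
```python
from h import *
np.set_printoptions(precision=3,suppress=True)
s=arm.read_state(); Rm=R.from_quat(s['ee_rot']); print(Rm.as_matrix()); 
im=shot('wrist'); print(np.array(im['hand_eye']))
for p in [(180,257),(247,248)]: pass
si=shot('side')
a,b=at_z(si,(178,252),38),at_z(si,(245,240),38); print(a,b,np.degrees(np.arctan2(*(b-a)[1::-1])))
g=np.array([470,190,400.])
print('tool shift',Rm.inv().apply(g-s['position']))
```

```text
[[ 0.944 -0.33   0.   ]
 [-0.33  -0.944  0.   ]
 [ 0.    -0.    -1.   ]]
[[   0.001   -0.949   -0.315   80.941]
 [   1.       0.001   -0.      -0.376]
 [   0.001   -0.315    0.949 -123.066]
 [   0.       0.       0.       1.   ]]
[434.759 345.609  38.   ] [584.013 282.068  38.   ] -23.060578223435474
tool shift [ 380.819  290.358 -149.992]
```

Call:
servo_tool(increments=[[1,0.045,0.035,-0.02,0,0,0],[1,0.09,0.07,-0.04,0,0,0],[1,0.135,0.105,-0.06,0,0,0],[1,0.18,0.14,-0.08,0,0,0],[1,0.225,0.175,-0.1,0,0,0],[1,0.27,0.21,-0.12,0,0,0],[1,0.315,0.24,-0.14,0,0,0],[1,0.35,0.265,-0.15,0,0,0],[1,0.38,0.29,-0.15,0,0,0],[1,0.38,0.29,-0.15,0,0,0]])

```text
clock: 3.0
position: [470.1, 188.7, 400.1]
ee_rot: [0.986, -0.17, 0.0, -0.0]
contact_force: [0.8, 0.3, 1.4]
gripper_width: 85.2
grasp_force: 0.0
```

Run:
```python
from h import *
np.set_printoptions(precision=1,suppress=True)
im=shot('wrist'); save(im,'pics/w1.png'); np.save('w1.npy',im,allow_pickle=True)
print(im['state']['clock'],im['state']['position'],im['fx'])
for t,z in [('carrier',0),('handle',111),('slot',6),('panel',8),('rest',0),('tin0',6)]:
    for d in arm.spot_point('wrist',t)[:5 if t=='tin0' else 2]:
        print(' ',t,round(d['p'],2),np.array(d['centre']),at_z(im,d['centre'],z))
```

```text
3.0 [470.1 188.7 400.1] 386.3695357116507
  carrier 0.62 [399.5  63. ] [567.9  41.9   0. ]
  handle 0.56 [422.5  47.1] [569.5  42.8 111. ]
  slot 0.65 [354.7  23.3] [627.   81.9   6. ]
  panel 0.65 [214.4 184.4] [506.9 316.9   8. ]
  rest 0.93 [215.9 179.3] [512.  314.6   0. ]
  tin0 0.76 [209.4  22. ] [685.8 244.    6. ]
  tin0 0.73 [480.6 101.2] [491.3 -41.1   6. ]
  tin0 0.63 [316.4  20.8] [644.7 123.9   6. ]
```

View pics/w1.png

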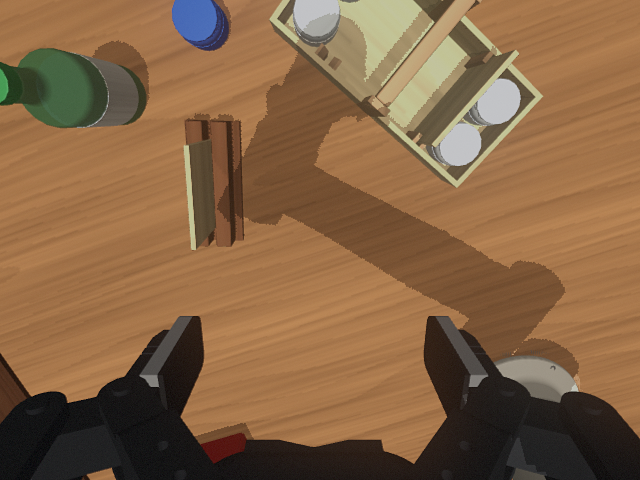

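The wrist view shows the panel's top edge from (187,147) to (193,250) in the dark rest, and the fixed panel and handle in the carrier at upper right. Next I centre the camera over the carrier.

Call:
servo_tool(increments=[[1,0.03,0.02,0,0,0,6],[1,0.07,0.05,0,0,0,15],[1,0.11,0.08,0,0,0,24],[1,0.145,0.105,0,0,0,31],[1,0.165,0.12,0,0,0,36],[1,0.165,0.12,0,0,0,36],[1,0.165,0.12,0,0,0,36]])

```text
clock: 4.22
position: [585.1, 23.6, 400.0]
ee_rot: [0.886, -0.463, -0.0, 0.0]
contact_force: [-0.1, 0.7, 0.7]
gripper_width: 85.5
grasp_force: 0.0
```

Run:
```python
from h import *
np.set_printoptions(precision=1,suppress=True)
w=np.load('w1.npy',allow_pickle=True).item()
a,b=at_z(w,(187,147),118),at_z(w,(193,250),118); print('panel top',a,b,(a+b)/2,np.linalg.norm(a-b),np.degrees(np.arctan2(*(a-b)[1::-1])))
im=shot('wrist'); save(im,'pics/w2.png'); np.save('w2.npy',im,allow_pickle=True)
print(im['state']['clock'],im['state']['position'])
for t,z in [('carrier',0),('handle',111),('slot',6)]:
    for d in arm.spot_point('wrist',t)[:2]:
        print(' ',t,round(d['p'],2),np.array(d['centre']),at_z(im,d['centre'],z))
```

```text
panel top [559.8 294.6 118. ] [456.2 336.3 118. ] [508.  315.4 118. ] 111.68567575382112 -21.947678358869254
4.225 [585.1  23.6 400. ]
  carrier 0.84 [320.  198.3] [561.4  42.6   0. ]
  carrier 0.26 [250.1 356.2] [506.1 313.    0. ]
  handle 0.61 [316.2 215.3] [568.8  42.4 111. ]
  slot 0.64 [263.7 191.6] [629.9  77.6   6. ]
```

View pics/w2.png

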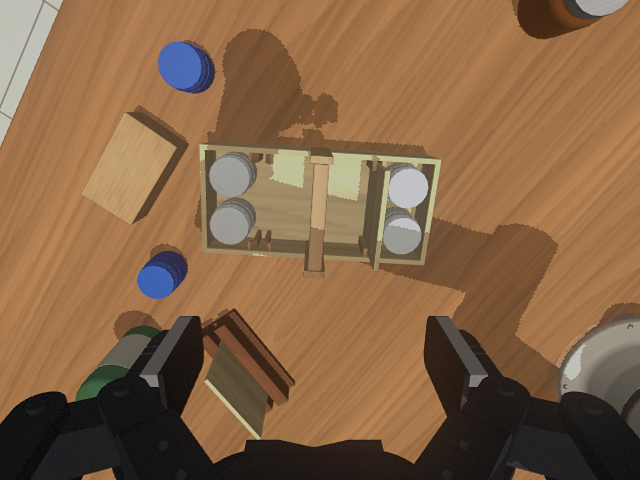

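The carrier's rim corners are near (201,145), (440,159), (425,264) and (204,250). The slot strips show at (258,157) and (262,238). I fit the carrier model to these and check it on an enlarged crop.

```bash
cat >> h.py <<'E'
from scipy.optimize import least_squares
def c2w(q,P): # carrier pose x,y,yaw -> world
    c,s=np.cos(q[2]),np.sin(q[2]); P=np.atleast_2d(np.array(P,float))
    return np.c_[q[0]+c*P[:,0]-s*P[:,1], q[1]+s*P[:,0]+c*P[:,1], P[:,2]]
RIM=[(142,-67,61),(-142,-67,61),(-142,67,61),(142,67,61)]
def overlay(im,q,f,box,scale):
    c=cv2.resize(im['color'][:,:,::-1],None,fx=scale,fy=scale,interpolation=cv2.INTER_CUBIC)
    def line(P,col):
        p=(proj(im,c2w(q,P))*scale+scale/2).round().astype(int); cv2.polylines(c,[p],True,col,1)
    line(RIM,(0,0,255)); line([(x,y,0) for x,y,z in RIM],(255,0,255))
    line([(8,-60,120),(8,60,120),(-8,60,120),(-8,-60,120)],(0,255,0))
    line([(74.2,-61,61),(74.2,61,61),(65.8,61,61),(65.8,-61,61)],(255,255,0))
    line([(-67,-57,116),(-67,57,116),(-73,57,116),(-73,-57,116)],(0,255,255))
    b=[v*scale for v in box]; cv2.imwrite(f,c[b[1]:b[3],b[0]:b[2]])
E
python3 - <<'E'
from h import *
np.set_printoptions(precision=2,suppress=True)
w=np.load('w2.npy',allow_pickle=True).item()
px=np.array([(201,145),(440,159),(425,264),(204,250)],float)
g=cv2.cornerSubPix(cv2.cvtColor(w['color'],cv2.COLOR_RGB2GRAY),px.astype(np.float32)[:,None],(4,4),(-1,-1),(3,30,.01))[:,0]
print(g)
r=least_squares(lambda q:(proj(w,c2w(q,RIM))-px).ravel(),[566,43,.58],loss='soft_l1',x_scale=[10,10,.05])
print(r.x,np.degrees(r.x[2]),r.fun.reshape(-1,2)); np.save('q.npy',r.x)
overlay(w,r.x,'pics/w2o.png',[185,130,450,290],3)
E
```

```text
Traceback (most recent call last):
cv2.error: OpenCV(4.12.0) :-1: error: (-5:Bad argument) in function 'cornerSubPix'
> Overload resolution failed:
>  - Layout of the output array corners is incompatible with cv::Mat
>  - Expected Ptr<cv::UMat> for argument 'corners'
```

Run:
```python
from h import *
np.set_printoptions(precision=2,suppress=True)
w=np.load('w2.npy',allow_pickle=True).item()
px=np.array([(201,145),(440,159),(425,264),(204,250)],float)
r=least_squares(lambda q:(proj(w,c2w(q,RIM))-px).ravel(),[566,43,.58],loss='soft_l1',x_scale=[10,10,.05])
print(r.x,np.degrees(r.x[2]),(proj(w,c2w(r.x,RIM))-px)); np.save('q.npy',r.x)
overlay(w,r.x,'pics/w2o.png',[185,130,450,290],3)
```

```text
[564.82  43.12   0.55] 31.467582380907402 [[-1.1  -0.94]
 [ 2.41 -0.32]
 [ 0.31  0.62]
 [-0.56  2.38]]
```

View pics/w2o.png

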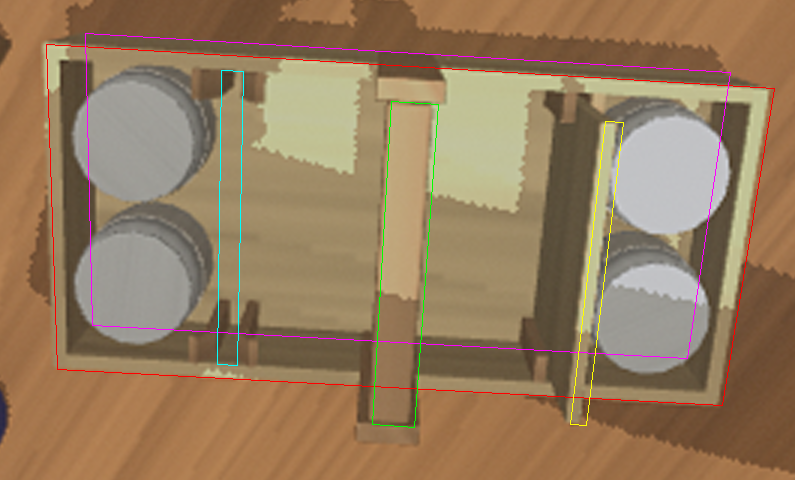

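The overlay fits within about 2 px. The handle and fixed panel match, but the slot gap at crop (238,365) and (240,85) sits slightly right of the prediction. I take a closer look from above the slot.

Call:
servo_tool(increments=[[1,-0.005,-0.02,0.04,0,0,1],[1,-0.01,-0.045,0.09,0,0,3.3],[1,-0.014,-0.064,0.14,0,0,3.3],[1,-0.014,-0.064,0.175,0,0,3.3],[1,-0.014,-0.064,0.19,0,0,3.3],[1,-0.014,-0.064,0.19,0,0,3.3],[1,-0.014,-0.064,0.19,0,0,3.3]])

```text
clock: 5.3
position: [631.0, 71.0, 212.3]
ee_rot: [0.872, -0.489, 0.002, -0.001]
contact_force: [-0.2, 1.1, 1.2]
gripper_width: 85.2
grasp_force: 0.0
```

Run:
```python
from h import *
np.set_printoptions(precision=2,suppress=True)
im=shot('wrist'); np.save('w3.npy',im,allow_pickle=True)
print(im['state']['clock'],im['state']['position'],im['state']['ee_rot'])
q=np.load('q.npy'); print(proj(im,c2w(q,[(70,0,61),(0,0,111)])))
overlay(im,q,'pics/w3o.png',[140,60,540,360],2)
```

```text
5.3 [631.01  70.96 212.3 ] [ 0.87 -0.49  0.   -0.  ]
[[315.99 243.16]
 [428.17 268.55]]
```

View pics/w3o.png

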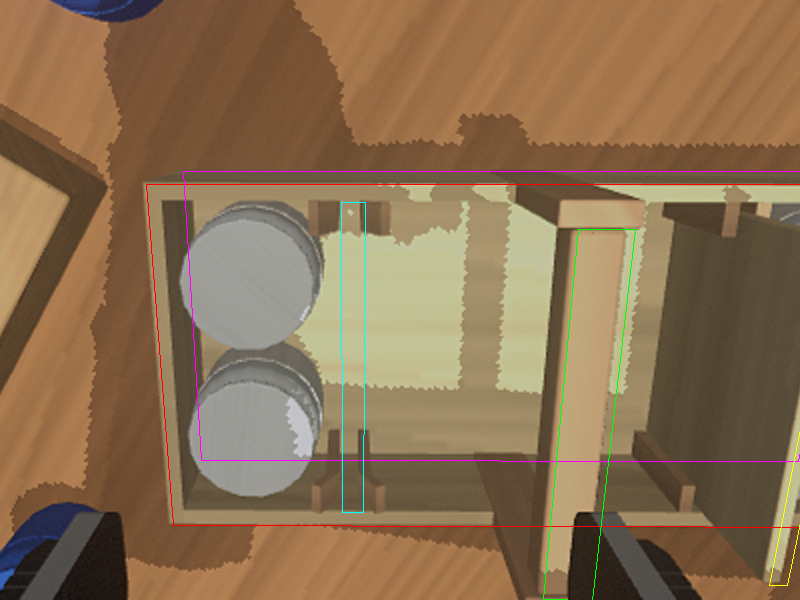

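Run:
```python
from h import *
np.set_printoptions(precision=2,suppress=True)
w=np.load('w3.npy',allow_pickle=True).item()
P=[(142,-67,61),(142,67,61),(70,-61,61),(70,61,61),(8,-60,120),(-8,-60,120),(8,60,120),(-67,57,116)]
px=np.array([(143.5,183),(171,525),(348.5,202),(348.5,512),(572,230),(627,230),(543,598),(770,582)])/2+[139.75,59.75]
f=lambda q:(proj(w,c2w(q,P))-px)
r=least_squares(lambda q:f(q).ravel(),np.load('q.npy'),loss='soft_l1',x_scale=[10,10,.05])
print(r.x,np.degrees(r.x[2]));print(f(r.x)); np.save('q3.npy',r.x)
r2=least_squares(lambda q:f(np.r_[q[:3]])[2:4].ravel() if 0 else (proj(w,c2w(q,P)+[0,0,q[3]])-px).ravel(),np.r_[r.x,0],x_scale=[10,10,.05,5]);print('with z',r2.x)
print('slot',c2w(r.x,[(70,0,6)]),'handle',c2w(r.x,[(0,0,111)]))
s=arm.read_state();Rm=R.from_quat(s['ee_rot']);m=Rm.as_matrix()
print('pos',s['position'],'yaw',np.degrees(np.arctan2(m[1,0],m[0,0])))
for z in (220,): print('to panel, tool axes',Rm.inv().apply(np.array([508,315.4,z])-s['position']))
```

```text
[565.79  43.5    0.55] 31.75215237702172
[[-0.79  1.08]
 [ 0.19  0.47]
 [ 0.27 -0.14]
 [ 0.94  0.1 ]
 [ 0.21 -0.83]
 [ 1.63 -0.96]
 [-1.19  0.26]
 [-1.64  0.5 ]]
with z [565.72  43.5    0.55  -0.18]
slot [[625.31  80.34   6.  ]] handle [[565.79  43.5  111.  ]]
pos [630.99  70.9  212.36] yaw -58.58734160856304
to panel, tool axes [-272.76  -22.5    -7.89]
```

The subpixel fit puts the slot at (625.3, 80.3), carrier yaw 31.75°. Next I hover over the panel.

Call:
servo_tool(increments=[[1,-0.03,-0.003,-0.015,0,0,-5],[1,-0.08,-0.007,-0.03,0,0,-13],[1,-0.13,-0.011,-0.03,0,0,-21],[1,-0.18,-0.015,-0.03,0,0,-29],[1,-0.23,-0.019,-0.03,0,0,-35],[1,-0.26,-0.021,-0.03,0,0,-36.5],[1,-0.273,-0.0225,-0.03,0,0,-36.5],[1,-0.273,-0.0225,-0.03,0,0,-36.5],[1,-0.273,-0.0225,-0.03,0,0,-36.5]])

```text
clock: 6.48
position: [507.5, 314.6, 240.4]
ee_rot: [0.981, -0.192, 0.0, -0.0]
contact_force: [0.5, -0.6, 0.2]
gripper_width: 85.2
grasp_force: 0.0
```

Run:
```python
from h import *
np.set_printoptions(precision=2,suppress=True)
im=shot('wrist'); np.save('w4.npy',im,allow_pickle=True)
print(im['state']['clock'],im['state']['position'],im['state']['ee_rot'])
print(proj(im,[508,315.4,118]),proj(im,[508,315.4,38]))
save(im,'pics/w4.png',[190,80,450,410],1.8)
```

```text
6.475 [507.54 314.62 240.36] [ 0.98 -0.19  0.   -0.  ]
[[312.79 241.58]] [[313.01 212.68]]
```

View pics/w4.png

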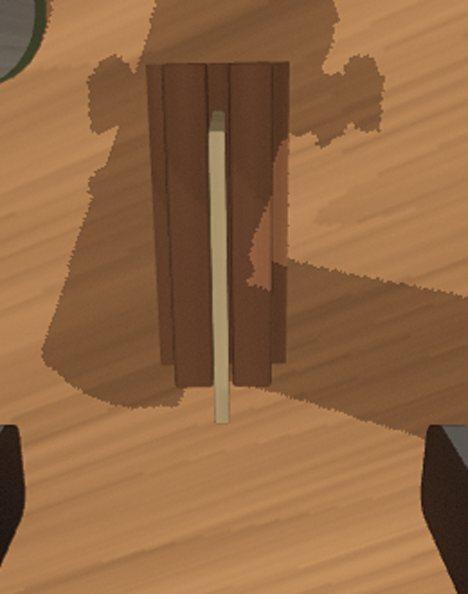

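The panel's top edge runs from crop (217,131) to (222,423), nearly aligned with the tool. I compute the correction.

Run:
```python
from h import *
np.set_printoptions(precision=2,suppress=True)
w=np.load('w4.npy',allow_pickle=True).item(); s=w['state']
pa,pb=np.array([(217,131),(222,423)])/1.8+[190,80]
a,b=at_z(w,pa,118),at_z(w,pb,118); m=(a+b)/2
Rm=R.from_quat(s['ee_rot']);M=Rm.as_matrix()
print(a,b,m,np.linalg.norm(a-b),'panel yaw',np.degrees(np.arctan2(*(a-b)[1::-1])),'tool yaw',np.degrees(np.arctan2(M[1,0],M[0,0])))
print('shift to z=108',Rm.inv().apply(np.r_[m[:2],108]-s['position']))
```

```text
[562.33 294.77 118.  ] [456.77 335.85 118.  ] [509.55 315.31 118.  ] 113.2705772651303 panel yaw -21.266798386892148 tool yaw -22.174313294013402
shift to z=108 [  1.57  -1.36 132.36]
```

Call:
servo_tool(increments=[[1,0.0016,-0.0014,0.03,0,0,-0.9],[1,0.0016,-0.0014,0.075,0,0,-0.9],[1,0.0016,-0.0014,0.11,0,0,-0.9],[1,0.0016,-0.0014,0.13,0,0,-0.9],[1,0.0016,-0.0014,0.136,0,0,-0.9],[1,0.0016,-0.0014,0.136,0,0,-0.9],[0.5,0.0016,-0.0014,0.136,0,0,-0.9],[0,0.0016,-0.0014,0.136,0,0,-0.9],[0,0.0016,-0.0014,0.136,0,0,-0.9],[0,0.0016,-0.0014,0.136,0,0,-0.9],[0,0.0016,-0.0014,0.136,0,0,-0.9],[0,0.0016,-0.0014,0.136,0,0,-0.9]])

```text
clock: 8.02
position: [509.1, 316.3, 104.3]
ee_rot: [0.983, -0.184, 0.0, -0.0]
contact_force: [-0.9, 0.1, 2.4]
gripper_width: 5.4
grasp_force: 58.6
```

Call:
servo_tool(increments=[[0,0,0,-0.015,0,0,0],[0,0,0,-0.045,0,0,0],[0,0,0,-0.085,0,0,0],[0,0.01,0.01,-0.12,0,0,2],[0,0.04,0.037,-0.136,0,0,9],[0,0.08,0.073,-0.136,0,0,18],[0,0.12,0.11,-0.136,0,0,27],[0,0.155,0.142,-0.136,0,0,33],[0,0.18,0.165,-0.136,0,0,37],[0,0.194,0.178,-0.136,0,0,37],[0,0.194,0.178,-0.136,0,0,37],[0,0.194,0.178,-0.136,0,0,37]])

```text
clock: 9.52
position: [625.2, 80.9, 240.2]
ee_rot: [0.874, -0.486, -0.0, -0.0]
contact_force: [-0.0, -0.2, -0.4]
gripper_width: 5.2
grasp_force: 58.5
```

```bash
cat > ov.py <<'E'
from h import *
import sys
np.set_printoptions(precision=2,suppress=True)
def go(f,box,scale):
    im=shot('wrist'); s=im['state']; q=np.load('q3.npy'); Rm=R.from_quat(s['ee_rot']);M=Rm.as_matrix()
    print(s['clock'],s['position'],s['contact_force'],s['gripper_width'],'yaw',np.degrees(np.arctan2(M[1,0],M[0,0])),'want',np.degrees(q[2])-90, 'tilt',M[2])
    print('slot rel tool (z at panel floor, panel origin 96 below tcp)',Rm.inv().apply(c2w(q,[(70,0,6)])[0]+[0,0,96]-s['position']))
    low=Rm.apply([(-57,0,96),(57,0,96),(-57,0,-14),(57,0,-14)])+s['position']
    print('panel low/top ends px',proj(im,low).round(1).tolist())
    overlay(im,q,f,box,scale); np.save('w_last.npy',im,allow_pickle=True)
E
python3 -c "
from ov import *; go('pics/w5.png',[140,60,540,360],2)"
```

```text
9.525 [625.2   80.9  240.17] [-0.03 -0.19 -0.36] 5.165052128364803 yaw -58.1145060767096 want -58.247847622978284 tilt [-0. -0. -1.]
slot rel tool (z at panel floor, panel origin 96 below tcp) [  0.57   0.22 138.17]
panel low/top ends px [[313.9, 337.2], [314.1, 158.9], [314.2, 495.7], [314.7, 201.0]]
```

View pics/w5.png

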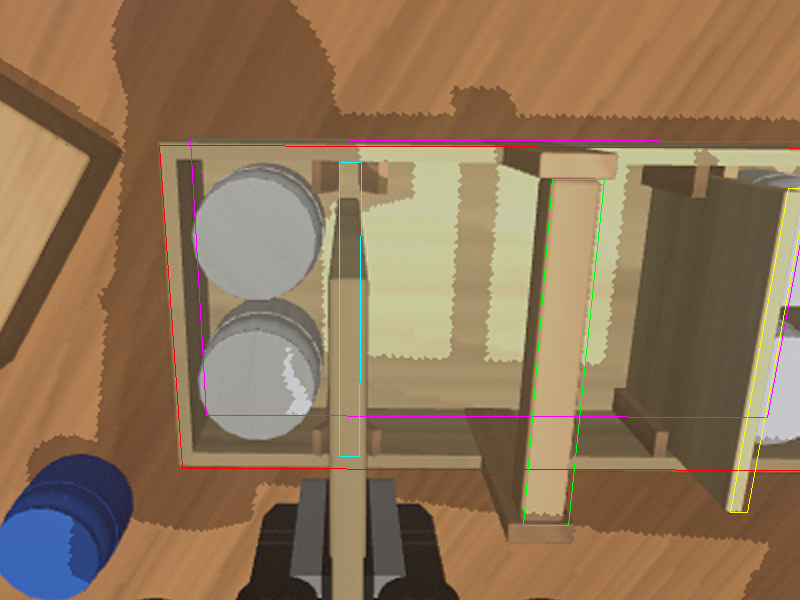

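The overlay matches the carrier. The panel's lower far end at crop (348,198) is where predicted, and the slot gap is at 350, so I descend.

Call:
servo_tool(increments=[[0,0.0006,0.0002,0.02,0,0,-0.1],[0,0.0006,0.0002,0.045,0,0,-0.1],[0,0.0006,0.0002,0.065,0,0,-0.1],[0,0.0006,0.0002,0.075,0,0,0.1],[0,0.0006,0.0002,0.08,0,0,0.1],[0,0.0006,0.0002,0.085,0,0,0.1],[0,0.0006,0.0002,0.09,0,0,0.1],[0,0.0006,0.0002,0.094,0,0,0.1],[0,0.0006,0.0002,0.098,0,0,0.1],[0,0.0006,0.0002,0.098,0,0,0.1]])

```text
clock: 10.82
position: [625.6, 79.4, 141.7]
ee_rot: [0.873, -0.487, -0.0, 0.0]
contact_force: [0.7, 0.8, 0.7]
gripper_width: 5.3
grasp_force: 58.5
```

Call:
servo_tool(increments=[[0,0,0,0.006,0,0,0],[0,0,0,0.012,0,0,0],[0,0,0,0.018,0,0,0],[0,0,0,0.024,0,0,0],[0,0,0,0.029,0,0,0],[0,0,0,0.034,0,0,0],[0,0,0,0.037,0,0,0],[0,0,0,0.037,0,0,0]])

```text
clock: 11.82
position: [625.6, 79.5, 104.8]
ee_rot: [0.873, -0.487, -0.0, 0.0]
contact_force: [-0.4, 0.2, -0.6]
gripper_width: 5.1
grasp_force: 58.5
```

Call:
servo_tool(increments=[[0,0,0,0.001,0,0,0],[0,0,0,0.002,0,0,0],[0,0,0,0.003,0,0,0],[0,0,0,0.004,0,0,0],[0,0,0,0.004,0,0,0]])

```text
clock: 12.45
position: [625.9, 79.6, 102.3]
ee_rot: [0.873, -0.487, 0.0, -0.0]
contact_force: [-1.3, 0.1, 4.4]
gripper_width: 5.3
grasp_force: 59.4
```

The floor contact comes at TCP z = 102.3, as expected for the home position. I release with a small opening and rise.

Call:
servo_tool(increments=[[0.3,0,0,0,0,0,0],[0.3,0,0,0,0,0,0],[0.3,0,0,0,0,0,0],[0.3,0,0,-0.01,0,0,0],[0.3,0,0,-0.03,0,0,0],[0.3,0,0,-0.06,0,0,0],[0.3,0,0,-0.1,0,0,0],[0.3,0,0.025,-0.13,0,0,0],[0.3,0,0.055,-0.14,0,0,0],[0.6,0,0.07,-0.14,0,0,0],[0.6,0,0.07,-0.14,0,0,0],[0.6,0,0.07,-0.14,0,0,0]])

```text
clock: 13.95
position: [566.6, 42.9, 240.4]
ee_rot: [0.873, -0.487, -0.0, 0.0]
contact_force: [0.8, 0.9, -0.7]
gripper_width: 51.1
grasp_force: 0.0
```

```bash
python3 -c "
from ov import *
go('pics/w6.png',[140,60,540,360],2)
im=np.load('w_last.npy',allow_pickle=True).item();s=im['state'];q=np.load('q3.npy')
print('handle in tool',R.from_quat(s['ee_rot']).inv().apply(c2w(q,[(0,0,111)])[0]-s['position']))
print('home panel top px crop',((proj(im,c2w(q,[(67,-57,116),(67,57,116),(73,57,116),(73,-57,116)]))-[140,60])*2).round().tolist())"
```

```text
13.95 [566.57  42.94 240.37] [ 0.78  0.89 -0.65] 51.12309185418574 yaw -58.28893149162442 want -58.247847622978284 tilt [-0.  0. -1.]
slot rel tool (z at panel floor, panel origin 96 below tcp) [ -0.92 -69.72 138.32]
panel low/top ends px [[313.9, 337.2], [314.1, 158.9], [314.2, 495.7], [314.7, 201.0]]
handle in tool [ -0.88   0.28 129.37]
home panel top px crop [[135.0, 191.0], [163.0, 513.0], [146.0, 513.0], [116.0, 191.0]]
```

View pics/w6.png

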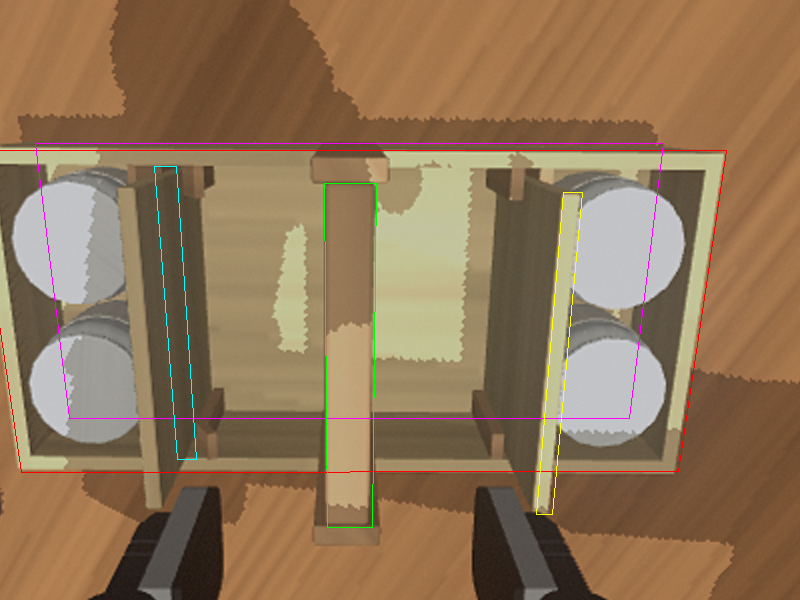

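The loose panel is home: its top runs from crop (128,188) to (153,507), against a prediction of (125,191) to (154,513). The handle matches the green outline exactly. I descend and grip it.

Call:
servo_tool(increments=[[0.6,-0.0009,0.0003,0.03,0,0,0],[0.6,-0.0009,0.0003,0.07,0,0,0],[0.6,-0.0009,0.0003,0.1,0,0,0],[0.6,-0.0009,0.0003,0.12,0,0,0],[0.6,-0.0009,0.0003,0.1295,0,0,0],[0.6,-0.0009,0.0003,0.1295,0,0,0],[0.3,-0.0009,0.0003,0.1295,0,0,0],[0,-0.0009,0.0003,0.1295,0,0,0],[0,-0.0009,0.0003,0.1295,0,0,0],[0,-0.0009,0.0003,0.1295,0,0,0],[0,-0.0009,0.0003,0.1295,0,0,0]])

```text
clock: 15.38
position: [566.1, 43.6, 112.7]
ee_rot: [0.873, -0.487, 0.001, -0.001]
contact_force: [-1.8, 1.4, 5.4]
gripper_width: 15.1
grasp_force: 60.6
```

Call:
servo_tool(increments=[[0,0,0,-0.002,0,0,0],[0,0,0,-0.006,0,0,0],[0,0,0,-0.013,0,0,0],[0,0,0,-0.022,0,0,0],[0,0,0,-0.034,0,0,0],[0,0,0,-0.048,0,0,0],[0,0,0,-0.062,0,0,0],[0,0,0,-0.076,0,0,0],[0,0,0,-0.088,0,0,0],[0,0,0,-0.097,0,0,0],[0,0,0,-0.102,0,0,0],[0,0,0,-0.104,0,0,0]])

```text
clock: 16.88
position: [565.3, 43.3, 215.5]
ee_rot: [0.873, -0.487, -0.0, 0.0]
contact_force: [-0.5, 0.1, -8.4]
gripper_width: 15.1
grasp_force: 58.7
```

Call:
servo_tool(increments=[[0,0,0,0,0,0,0],[0,0,0,0,0,0,0],[0,0,0,0,0,0,0],[0,0,0,0,0,0,0],[0,0,0,0,0,0,0],[0,0,0,0,0,0,0]])

```text
clock: 17.62
position: [565.4, 43.3, 215.5]
ee_rot: [0.873, -0.487, -0.0, 0.0]
contact_force: [0.1, -0.7, -8.4]
gripper_width: 14.9
grasp_force: 58.6
```

```bash
python3 -c "
from h import *
s=arm.read_state();print(s['clock'],s['position'],s['contact_force'],s['wrist_torque'],s['joint_vel'],s['gripper_width'],s['ee_rot'])
im=shot('side');save(im,'pics/s7.png',[200,150,460,345],3)"
```

```text
17.625 [565.37095076  43.27700519 215.49739624] [ 0.06400763 -0.69198956 -8.44868411] [-0.01373084  0.00949909  0.0724309 ] [ 0.00064739  0.00044351  0.00139597  0.00029354 -0.0009119  -0.00100132] 14.895516601603562 [ 8.73356916e-01 -4.87080791e-01 -2.03698706e-05  2.67705717e-05]
```

View pics/s7.png

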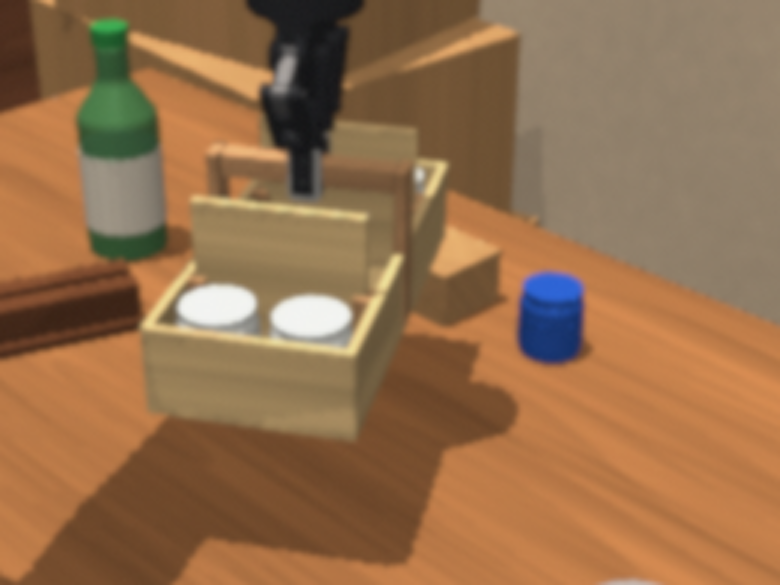

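The side view shows the carrier hanging level above the counter, held by its bar at crop (305,180), with both panels standing and the tins in place. The arm is still, with 8.4 N of load and almost no moment. I hand the job in.

```bash
python3 -c "
from bench import arm
print(arm.job_done())"
```

```text
the job is handed in; nothing more can be done
None
```

The panel is in the carrier's slot and the carrier is held level by its handle about 10 cm above the counter; the job is handed in, but no verdict came back.

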